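# Set the telescoping filter-funnel boom over the beaker and clamp it

## Robot

A 7-joint arm with a two-finger parallel gripper is mounted at the origin on the work surface. World frame = base frame: x ahead of the robot, y to its left, z up, the work surface at z = 0. Lengths are in m, angles in rad, forces in N, time in s.
With the tool pointing down it reaches from about 0.4 to 0.85 m from the base axis. Payload 10.4 kg.
Tool frame: the origin (TCP) lies between the finger pads; the fingertips stand r.nose_length ahead of it and the grasp point (between the pads) lies 6 mm ahead of it (r.nose_length is the distance from the TCP to the fingertips, in m); z points along the fingers, x is the direction in which the jaws open and shut, and the axes are right-handed (so a half turn about z gives the same grasp; the last joint's range is limited). The gripper opens to 87 mm and grips with 3 to 60 N. Pads are 19 mm wide; open, the fingers measure 117 mm over their backs; the gripper's body (75 mm by 190 mm) begins 51 mm behind the grasp point.
Start: joints at [1.318, 0.332, -0.065, 1.46, 0.022, 1.35, -0.088], TCP at [0.142, -0.609, 0.248] pointing down, gripper open.
Joint ranges: [-2.6, 2.6], [-0.5, 2.12], [-1.47, 1.34], [0.16, 2.42], [-1.27, 4.41], [0.06, 2.06], [-2.6, 2.6]. Speed limits (rad/s): [2.22, 2.22, 2.79, 2.79, 3.14, 3.14, 3.14].

## Interface

Orientations are given as a unit quaternion [x, y, z, w].
In Python, from bench import r gives the robot as it stands. The module is installed in compiled form; this text tells all that it offers.
- The arm moves only by the shell command python3 -m creep 'ROWS' [OPENING] [FORCE]. ROWS is JSON, a list of rows, each an object of numbers: "x", "y", "z": the shift along the world's x, y, z in m; "spin": the turn about the world's z in degrees. In form: [{"x": .., "y": .., "z": .., "spin": ..}, ...]. A call has 1 to 12 rows; each row is the pose to reach, as a shift and turn from the pose commanded when the call began; what a row does not reach only later rows make up. A row lasts 1/8 s, in which the tool goes at most 62.5 mm and 10.7 degrees, less where a joint would pass 70% of its speed; a pose out of reach is approached as far as the arm can. A call with a gripper value outside its range is refused whole. OPENING is the finger opening in m, from 0 to 0.087, set as the call begins (- or left out, the last holds). The fingers move at their own pace and stop on an object; FORCE is the grip in N (left out, the last holds). Time passes only in rows, so rows that repeat a pose let the fingers close. It gives the time, the measured TCP pose, the force and the opening at its end, in the units of the state.
- r.read_state(): the state, without advancing time (a new reading comes with each control period).
- r.camera(name): name is "side" or "top"; returns a dict with "pixels" (384x512x3 uint8, blue, green, red), "z_map" (384x512 float32, m along the optical axis (not along the pixel's ray), 0 where there is no reading), "K" (3x3 intrinsics, pixels), "R" (3x3) and "t" (3): a world point X has camera coordinates R X + t. Camera axes: x right, y down, z forward; pixel columns grow to the right and rows downward; lengths in m; the calibration is good to about 2 mm. A picture is of the moment at which its call begins.
- r.close_job(): hands the job in, once; it reports no verdict.
The state is a dict: "time": time; "joint_positions": joint angles; "joint_vel": joint speeds; "joint_torque": joint torques, N m; "ee_pos": TCP position; "eef_rot": TCP orientation; "ft_force": force on the tool from outside, world axes, zero at the start; "torque": the same for the moment, N m; "width": finger opening in m.
Only numpy, scipy, OpenCV 4.12 (cv2) and the standard library are available. Lean on these libraries where they do the work, as an engineer would, in place of code of your own. Each camera call takes 0.05 s, during which the arm holds its last target. There are 200 camera calls.

## Task

Bring the filter funnel over the clear glass beaker: press the red sprung button of the telescoping boom down, slide the boom by one hole towards the beaker and let the button pop up in that hole. Then turn the T-handle clockwise until the clamp is firmly tight, and let go, without shifting the beaker, the jar, the bottles or the mortar.

Things in the scene. Friction and masses are not known exactly. Their poses are not given: they have to be found in the camera images.
- button_top (a point): Centre of the top of the red button: a round upright cap, 32 mm in diameter, 24 mm high, its top 176 mm above the bench at rest. It belongs to the inner tube and travels with it; its thin stem runs in a slot along the top of the fixed tube (26 mm wide, top 140 mm above the bench). Pinch it across the tube, press it down and slide it along the slot. Axes as the stand's.
- button (a joint): Travel of the button (m): 0 = popped up in a hole, growing downward to a solid 0.009. Spring: 4.5 N at the top, 9 N at the bottom. A shoulder locks it in the hole and is clear from 6 mm down. Let go between holes it stays about 6 mm down and can be pushed along by its side; it pops up by itself, and stops there, within 2.5 mm of a hole's centre.
- boom (a joint): Position of the inner tube with the funnel (m): grows as it slides out, along the stand's +x. Five holes 50 mm apart at -0.10, -0.05, 0, 0.05 and 0.10; it starts locked in the middle hole (about 0). Sliding takes about 2 N with the button held down, 5 to 8 N when it rides under the web.
- funnel_mid (a point): Tip of the stem of the white funnel (76 mm wide at its mouth, 150 mm above the bench) on the end of the inner tube, 335 mm ahead of the button along the stand's +x. The tip is 95 mm above the bench, on the funnel's axis, which should come over the beaker's centre.
- t_bar (a point): Middle of the steel T-handle's bar, on a collar at the front of the fixed tube, 70 mm along +x from the stand's origin. The bar is level, round, 80 mm long, 12 mm thick, with black end balls, 186 mm above the bench on a vertical 12 mm screw about which it turns. It lies along this point's y axis (the stand's y at joint 0). The collar below is 40 by 40 mm, top at 146 mm.
- t_handle (a joint): Angle of the T-handle (rad), growing clockwise seen from above (tightening). It starts loose, between 0.3 and 0.9. The resistance (0.13 N m of friction and 0.07 N m per rad of a spring pad) rises as it is wound in, to 0.26 N m just before a solid stop at 1.8. It stays where it is left. From 1.6 on it is firmly tight.
- stand: The fixed grey base plate (360 by 110 mm, 12 mm thick, centred 60 mm behind the origin) with two posts carrying the fixed tube. Origin on the bench below the tube's axis, x along the tube towards the funnel, z up. The tube reaches from x = -235 mm to +100 mm; its holes lie at x = -200, -150, -100, -50 and 0 mm, the button starting at -100 mm.
- beaker: Clear glass beaker, open, 64 mm in diameter and 80 mm high; origin at the centre of its base. It stands on the boom's line, one hole (50 mm) ahead of or behind the funnel's starting place.
- waste_jar: Blue closed jar, 56 mm in diameter and 75 mm high, with a black lid, standing at the other of the two places; origin at the centre of its base. Not to be disturbed.
- bottle_a: Amber bottle, 60 mm in diameter, 125 mm high, black cap, beside the stand on its -y side; origin at the centre of its base. Not to be disturbed.
- bottle_b: Amber bottle, 60 mm in diameter, 115 mm high, white cap, beside the stand on its -y side; origin at the centre of its base. Not to be disturbed.
- mortar: Marble mortar bowl, 110 mm in diameter, 70 mm high, beside the stand on its -y side; origin at the centre of its base. Not to be disturbed.
Mind the look-alikes: they are no part of the job. What is shaped like the beaker but pink or yellow is not meant.

How it is judged:
By the outcome, as a careful person would: the job done as asked, in the order asked, and still so for the second after the job is handed in, with the robot touching nothing.
It also fails if it takes over 48 s, if anything falls off the work surface, if the arm or the gripper's body presses on something with over 40 N, if the wrist force passes 120 N, or if a joint passes its speed limit or range.

## Working session

There is one attempt and no reset: what is moved stays moved. The work goes in short steps, Python scripts to look and compute and a shell command to move; the robot and the scene stay as the last step left them, time stands still between calls to the robot, and variables do not carry over. Pictures are saved under pics/ and viewed, about 8 in all and at most 12, crops included, and the job is handed in when it is done.

```bash
mkdir -p pics; cat > h.py <<'E'
import numpy as np,cv2
from bench import r
def shot(n):
    c=r.camera(n); return c
def pts(c):
    z=c["z_map"];v,u=np.mgrid[:z.shape[0],:z.shape[1]];K=c["K"]
    P=np.stack([(u-K[0,2])/K[0,0]*z,(v-K[1,2])/K[1,1]*z,z],-1)
    return (P-c["t"])@c["R"]
def ray(c,u,v,h):
    d=c["R"].T@np.linalg.inv(c["K"])@[u,v,1.];o=-c["R"].T@c["t"]
    return o+d*(h-o[2])/d[2]
def proj(c,X):
    p=c["K"]@(c["R"]@np.array(X)+c["t"]);return p[:2]/p[2]
E
python3 - <<'E'
from h import *
s=r.read_state();print({k:np.round(v,3) for k,v in s.items()},r.nose_length)
for n in("top","side"):
    c=shot(n);cv2.imwrite(f"pics/{n}0.png",c["pixels"]);np.savez(f"{n}0.npz",**c)
    print(n,np.round(-c["R"].T@c["t"],3),np.round(c["R"],2).tolist(),c["K"][0,0])
    P=pts(c);hsv=cv2.cvtColor(c["pixels"],cv2.COLOR_BGR2HSV)
    m=(((hsv[...,0]<6)|(hsv[...,0]>174))&(hsv[...,1]>150)&(hsv[...,2]>80)).astype(np.uint8)
    k,l,st,ce=cv2.connectedComponentsWithStats(m)
    for i in range(1,k):
        if st[i,4]>15: print(st[i],ce[i],np.round(np.median(P[l==i],0),3))
E
```

```text
{'time': np.float64(0.0), 'joint_positions': array([ 1.318,  0.333, -0.065,  1.461,  0.022,  1.35 , -0.088]), 'joint_vel': array([ 0.   ,  0.001,  0.   ,  0.   , -0.   ,  0.   ,  0.001]), 'joint_torque': array([-1.0000e-03, -6.2326e+01,  2.4000e-02, -3.8991e+01, -6.1000e-02,
        4.0000e-02,  0.0000e+00]), 'ee_pos': array([ 0.142, -0.608,  0.247]), 'eef_rot': array([ 0.784, -0.621, -0.001, -0.   ]), 'ft_force': array([ 0.394,  0.11 , -0.017]), 'torque': array([ 0.022,  0.04 , -0.044]), 'width': np.float64(0.087)} 0.025
top [0.476 0.031 0.971] [[0.02, -1.0, -0.03], [-0.99, -0.01, -0.11], [0.11, 0.03, -0.99]] 354.8921510975092
[353 216  17  14 180] [361.22222222 222.21111111] [ 0.5   -0.192  0.175]
side [0.403 0.822 0.689] [[-0.98, -0.18, -0.01], [-0.09, 0.57, -0.82], [0.15, -0.81, -0.57]] 407.43350493233686
[277 129  11  12 112] [282.08928571 134.59821429] [ 0.499 -0.182  0.17 ]
```

View pics/top0.png

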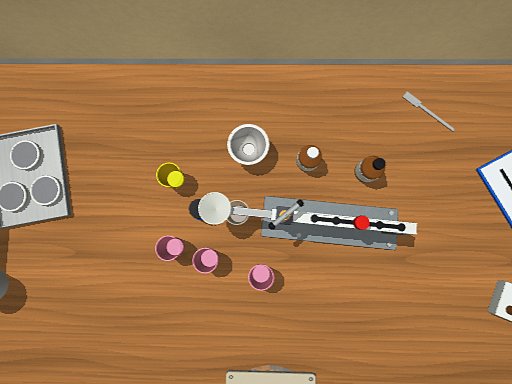

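View pics/side0.png

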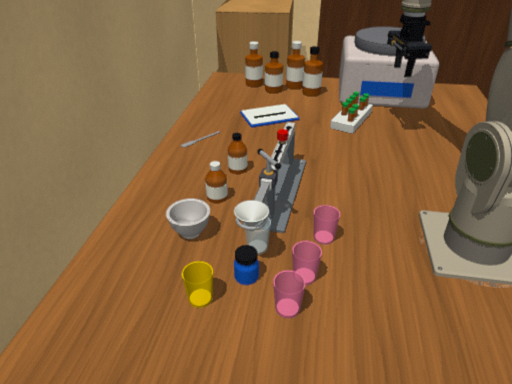

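The top view shows the red button at (361,222) and the funnel mouth at about (214,208). The clear beaker is at about (237,212), on the stand side of the funnel, and the blue jar is beyond it at about (196,210). The T-bar runs from (273,226) to (300,203). The boom therefore has to retract along stand -x. Next I measure the axis, the button and the bar.

```bash
python3 - <<'E'
from h import *
c=dict(np.load("top0.npz"));s=dict(np.load("side0.npz"))
P=pts(c);hsv=cv2.cvtColor(c["pixels"],cv2.COLOR_BGR2HSV)
red=((hsv[...,0]<6)|(hsv[...,0]>174))&(hsv[...,1]>150)
z=P[...,2]
m=red&(abs(z-.176)<.008)&(hsv[...,2]>60)
v,u=np.nonzero(m);print("btn",m.sum(),ray(c,u.mean(),v.mean(),.176),P[m].mean(0))
b=ray(c,u.mean(),v.mean(),.176)
# side
hs=cv2.cvtColor(s["pixels"],cv2.COLOR_BGR2HSV);Ps=pts(s)
ms=((hs[...,0]<6)|(hs[...,0]>174))&(hs[...,1]>150)&(abs(Ps[...,2]-.176)<.005)
print("btn side",ms.sum(),Ps[ms].mean(0))
# funnel mouth
m=(abs(z-.15)<.012)&(hsv[...,1]<60)
m[:,:190]=0;m[:,236:]=0;m[:170]=0;m[250:]=0
cn,_=cv2.findContours(m.astype(np.uint8),0,1);cn=max(cn,key=cv2.contourArea);e=cv2.fitEllipse(cn)
f=ray(c,*e[0],.15);print("funnel",e,f,P[m].mean(0))
d=(f-b)[:2];L=np.linalg.norm(d);a=d/L;print("len",L,"axis ang",np.degrees(np.arctan2(a[1],a[0])))
# tube line: pts at z~.14
m=(abs(z-.14)<.005)&(P[...,0]>.4)&(P[...,0]<.6)&(P[...,1]<.0)&(P[...,1]>-.35)
q=P[m][:,:2];vx=cv2.fitLine(q.astype(np.float32),1,0,.01,.01).ravel();print("tube",len(q),vx,np.degrees(np.arctan2(vx[1],vx[0])))
T=b[:2]+a*.17;print("tbar pred",T)
# bar
m=(abs(z-.189)<.01)&(np.hypot(P[...,0]-T[0],P[...,1]-T[1])<.055)
q=P[m][:,:2];w=cv2.fitLine(q.astype(np.float32),1,0,.01,.01).ravel();print("bar",len(q),w,np.degrees(np.arctan2(w[1],w[0])),q.mean(0))
vv,uu=np.nonzero(m);(cx,cy),(ww,hh),an=cv2.minAreaRect(np.stack([uu,vv],1).astype(np.float32));print("bar rect",cx,cy,ww,hh,an,ray(c,cx,cy,.19))
st=r.read_state();print(st["time"],st["ee_pos"])
from scipy.spatial.transform import Rotation as Ro
x=Ro.from_quat(st["eef_rot"]).as_matrix();print(np.round(x,3),"toolx ang",np.degrees(np.arctan2(x[1,0],x[0,0])))
img=cv2.resize(c["pixels"][180:250,180:430],None,fx=3.2,fy=3.2,interpolation=cv2.INTER_CUBIC);cv2.imwrite("pics/crop1.png",img)
E
```

```text
btn 162 [ 0.49909392 -0.19291449  0.176     ] [ 0.49911578 -0.19305533  0.17547781]
btn side 53 [ 0.4992023  -0.1906306   0.17342028]
funnel ((213.76736450195312, 207.87559509277344), (31.039323806762695, 31.71009063720703), 43.91423416137695) [0.52789051 0.13943127 0.15      ] [0.52841906 0.14078174 0.145755  ]
len 0.333590987174535 axis ang 85.04789001711259
tube 1286 [ 0.08827715  0.99609596  0.5033542  -0.14802691] 84.93549
tbar pred [ 0.51376884 -0.02354906]
bar 244 [ 0.6343134  -0.773076    0.50689965 -0.01499463] -50.63092 [ 0.51374868 -0.02309265]
bar rect 285.0437927246094 214.05331420898438 6.54057502746582 42.775917053222656 50.599342346191406 [ 0.51415764 -0.0231707   0.19      ]
0.1 [ 0.14225714 -0.60827427  0.24684655]
[[ 0.228 -0.974 -0.   ]
 [-0.974 -0.228  0.001]
 [-0.001  0.    -1.   ]] toolx ang -76.83308133243133
```

View pics/crop1.png

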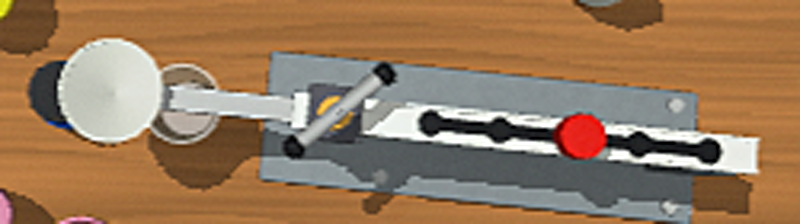

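The crop confirms that the funnel has to come back one hole (boom to -0.05). The bar sits at q≈0.80 rad and the axis is at 85°. I'll move above the button with the jaws across the tube.

```bash
python3 -m creep '[{"x":0.03,"y":0.035,"spin":7},{"x":0.065,"y":0.076,"spin":15},{"x":0.1,"y":0.117,"spin":23},{"x":0.136,"y":0.158,"spin":31},{"x":0.172,"y":0.2,"spin":39},{"x":0.21,"y":0.245,"spin":47},{"x":0.25,"y":0.29,"spin":55},{"x":0.29,"y":0.338,"spin":63},{"x":0.325,"y":0.379,"spin":69},{"x":0.357,"y":0.416,"spin":71.8},{"x":0.357,"y":0.416,"spin":71.8},{"x":0.357,"y":0.416,"spin":71.8}]' 0.06 30
python3 - <<'E'
from h import *
from scipy.spatial.transform import Rotation as Ro
s=r.read_state();x=Ro.from_quat(s["eef_rot"]).as_matrix()
print(s["time"],s["ee_pos"],np.degrees(np.arctan2(x[1,0],x[0,0])),np.round(s["joint_positions"],2),s["ft_force"])
E
```

```text
0.1 [ 0.14225714 -0.60827427  0.24684655] -76.83308133243133 [ 1.32  0.33 -0.06  1.46  0.02  1.35 -0.09] [-0.39004336 -0.05894545 -0.53945884]invalid input at $[0]: expected keys x, y, z, spin
```

All keys are required.

```bash
cat > st.py <<'E'
from h import *
from scipy.spatial.transform import Rotation as Ro
s=r.read_state();x=Ro.from_quat(s["eef_rot"]).as_matrix()
print("t",s["time"],"p",np.round(s["ee_pos"],4),"ang",round(np.degrees(np.arctan2(x[1,0],x[0,0])),1),"w",round(float(s["width"]),4),"f",np.round(s["ft_force"],1),"tq",np.round(s["torque"],2))
E
python3 -m creep '[{"x":0.03,"y":0.035,"z":0,"spin":7},{"x":0.065,"y":0.076,"z":0,"spin":15},{"x":0.1,"y":0.117,"z":0,"spin":23},{"x":0.136,"y":0.158,"z":0,"spin":31},{"x":0.172,"y":0.2,"z":0,"spin":39},{"x":0.21,"y":0.245,"z":0,"spin":47},{"x":0.25,"y":0.29,"z":0,"spin":55},{"x":0.29,"y":0.338,"z":0,"spin":63},{"x":0.325,"y":0.379,"z":0,"spin":69},{"x":0.357,"y":0.416,"z":0,"spin":71.8},{"x":0.357,"y":0.416,"z":0,"spin":71.8},{"x":0.357,"y":0.416,"z":0,"spin":71.8}]' 0.06 30
python3 st.py
```

```text
time: 1.6
ee_pos: [0.4988, -0.1932, 0.2472]
eef_rot: [0.999, -0.044, -0.0, 0.0]
ft_force: [-1.0, -0.6, -1.0]
width: 0.0601
t 1.6 p [ 0.4988 -0.1932  0.2472] ang -5.1 w 0.0601 f [-1.  -0.6 -1. ] tq [-0.07 -0.07 -0.02]
```

```bash
python3 -m creep '[{"x":0,"y":0,"z":-0.025,"spin":0},{"x":0,"y":0,"z":-0.05,"spin":0},{"x":0,"y":0,"z":-0.066,"spin":0},{"x":0,"y":0,"z":-0.066,"spin":0}]' && python3 -m creep '[{"x":0,"y":0,"z":0,"spin":0},{"x":0,"y":0,"z":0,"spin":0},{"x":0,"y":0,"z":0,"spin":0},{"x":0,"y":0,"z":0,"spin":0},{"x":0,"y":0,"z":0,"spin":0},{"x":0,"y":0,"z":0,"spin":0}]' 0.02 12
python3 st.py; python3 - <<'E'
from h import *
c=shot("side");cv2.imwrite("pics/s1.png",cv2.resize(c["pixels"][90:230,210:330],None,fx=4,fy=4))
E
```

```text
time: 2.1
ee_pos: [0.4984, -0.1933, 0.1807]
eef_rot: [0.999, -0.045, -0.001, -0.0]
ft_force: [0.2, -0.2, 0.2]
width: 0.0602
time: 2.85
ee_pos: [0.4997, -0.1926, 0.1819]
eef_rot: [0.999, -0.044, 0.0, 0.0]
ft_force: [1.0, -0.5, 3.2]
width: 0.0317
t 2.85 p [ 0.4997 -0.1926  0.1819] ang -5.0 w 0.0317 f [ 1.  -0.5  3.2] tq [-0.04 -0.37  0.  ]
```

View pics/s1.png

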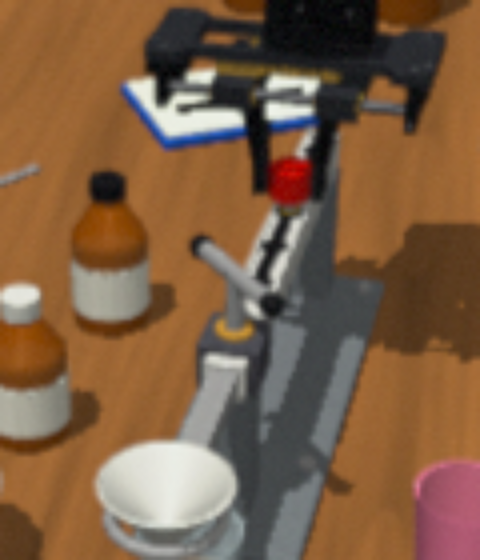

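The fingers hold the red cap across the tube (crop pixel ~(292,182)) with an opening of 31.7 mm. I'll press it down with a firmer grip.

```bash
python3 -m creep '[{"x":0,"y":0,"z":0,"spin":0},{"x":0,"y":0,"z":-0.003,"spin":0},{"x":0,"y":0,"z":-0.006,"spin":0},{"x":0,"y":0,"z":-0.009,"spin":0},{"x":0,"y":0,"z":-0.009,"spin":0},{"x":0,"y":0,"z":-0.009,"spin":0}]' - 35
python3 st.py
```

```text
time: 3.65
ee_pos: [0.4998, -0.1927, 0.1731]
eef_rot: [0.999, -0.044, 0.001, 0.0]
ft_force: [-0.4, 0.3, 9.3]
width: 0.031
t 3.65 p [ 0.4998 -0.1927  0.1731] ang -5.0 w 0.031 f [-0.4  0.3  9.3] tq [-0.02 -0.16  0.01]
```

```bash
python3 -m creep '[{"x":-0.0004,"y":-0.005,"z":0,"spin":0},{"x":-0.0009,"y":-0.01,"z":0,"spin":0},{"x":-0.0013,"y":-0.015,"z":0,"spin":0},{"x":-0.0017,"y":-0.02,"z":0,"spin":0},{"x":-0.0022,"y":-0.025,"z":0,"spin":0},{"x":-0.0026,"y":-0.03,"z":0,"spin":0},{"x":-0.003,"y":-0.035,"z":0,"spin":0},{"x":-0.0035,"y":-0.04,"z":0,"spin":0},{"x":-0.0039,"y":-0.045,"z":0,"spin":0},{"x":-0.0044,"y":-0.05,"z":0,"spin":0},{"x":-0.0044,"y":-0.05,"z":0,"spin":0},{"x":-0.0044,"y":-0.05,"z":0,"spin":0}]'
python3 st.py
```

```text
time: 5.15
ee_pos: [0.4954, -0.2431, 0.1733]
eef_rot: [0.999, -0.044, 0.001, 0.001]
ft_force: [0.0, -1.6, 8.3]
width: 0.0309
t 5.15 p [ 0.4954 -0.2431  0.1733] ang -5.1 w 0.0309 f [ 0.  -1.6  8.3] tq [-0.28 -0.14  0.  ]
```

```bash
python3 -m creep '[{"x":0,"y":0,"z":0.003,"spin":0},{"x":0,"y":0,"z":0.006,"spin":0},{"x":0,"y":0,"z":0.009,"spin":0},{"x":0,"y":0,"z":0.009,"spin":0},{"x":0,"y":0,"z":0.009,"spin":0}]'
python3 -m creep '[{"x":0,"y":0,"z":0,"spin":0},{"x":0,"y":0,"z":0,"spin":0},{"x":0,"y":0,"z":0,"spin":0},{"x":0,"y":0,"z":0,"spin":0},{"x":0,"y":0,"z":0.025,"spin":0},{"x":0,"y":0,"z":0.055,"spin":0},{"x":0,"y":0,"z":0.085,"spin":0},{"x":0,"y":0,"z":0.085,"spin":0}]' 0.06
python3 - <<'E'
from h import *
c=shot("top");s=shot("side");cv2.imwrite("pics/t2.png",cv2.resize(c["pixels"][170:260,170:430],None,fx=3,fy=3))
P=pts(s);h=cv2.cvtColor(s["pixels"],cv2.COLOR_BGR2HSV)
m=((h[...,0]<6)|(h[...,0]>174))&(h[...,1]>150)&(h[...,2]>70)&(P[...,1]<-.1)
v,u=np.nonzero(m);print("btn",m.sum(),P[m].mean(0),np.percentile(P[m][:,2],[50,90,97]))
P=pts(c);h=cv2.cvtColor(c["pixels"],cv2.COLOR_BGR2HSV)
m=(abs(P[...,2]-.15)<.012)&(h[...,1]<60);m[:,:190]=0;m[:,262:]=0;m[:170]=0;m[250:]=0
cn,_=cv2.findContours(m.astype(np.uint8),0,1);cn=max(cn,key=cv2.contourArea);e=cv2.fitEllipse(cn)
print("funnel",e,ray(c,*e[0],.15))
E
```

```text
time: 5.78
ee_pos: [0.4953, -0.2427, 0.1817]
eef_rot: [0.999, -0.044, 0.0, 0.0]
ft_force: [3.4, -2.4, 4.5]
width: 0.0311
time: 6.78
ee_pos: [0.4959, -0.2428, 0.2688]
eef_rot: [0.999, -0.044, 0.002, 0.001]
ft_force: [1.2, 0.8, -0.6]
width: 0.0601
btn 100 [ 0.49485125 -0.2350822   0.16719813] [0.16900145 0.17436296 0.17507364]
funnel ((235.38487243652344, 210.0080108642578), (31.392038345336914, 31.63291358947754), 168.64173889160156) [0.52370447 0.08899035 0.15      ]
```

View pics/t2.png

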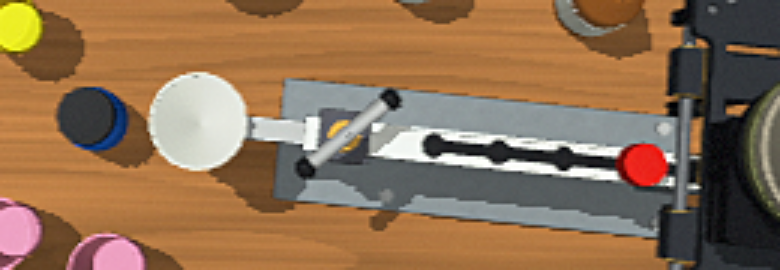

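Now the button is up (top ≈0.175) in the next hole, and the funnel has moved 50.6 mm. The picture shows the mouth at (197,121) covering the beaker, with the jar clear of it at (90,117). Next is the T-handle: jaws across the bar at 39.4°.

```bash
python3 -m creep '[{"x":0.002,"y":0.02,"z":0,"spin":6},{"x":0.005,"y":0.055,"z":0,"spin":14},{"x":0.009,"y":0.1,"z":0,"spin":24},{"x":0.013,"y":0.145,"z":0,"spin":33},{"x":0.017,"y":0.19,"z":0,"spin":40},{"x":0.0194,"y":0.22,"z":0,"spin":44.5},{"x":0.0194,"y":0.22,"z":0,"spin":44.5},{"x":0.0194,"y":0.22,"z":-0.025,"spin":44.5},{"x":0.0194,"y":0.22,"z":-0.05,"spin":44.5},{"x":0.0194,"y":0.22,"z":-0.075,"spin":44.5},{"x":0.0194,"y":0.22,"z":-0.075,"spin":44.5}]' 0.05
python3 -m creep '[{"x":0,"y":0,"z":0,"spin":0},{"x":0,"y":0,"z":0,"spin":0},{"x":0,"y":0,"z":0,"spin":0},{"x":0,"y":0,"z":0,"spin":0},{"x":0,"y":0,"z":0,"spin":0},{"x":0,"y":0,"z":0,"spin":0},{"x":0,"y":0,"z":0,"spin":0}]' 0 12
python3 st.py
```

```text
time: 8.25
ee_pos: [0.5132, -0.0239, 0.1897]
eef_rot: [0.942, 0.337, -0.002, -0.001]
ft_force: [-0.5, -0.0, 0.5]
width: 0.0494
time: 9.12
ee_pos: [0.5135, -0.0234, 0.1917]
eef_rot: [0.941, 0.337, -0.001, 0.0]
ft_force: [-7.1, -3.2, 5.0]
width: 0.0115
t 9.125 p [ 0.5135 -0.0234  0.1917] ang 39.4 w 0.0115 f [-7.1 -3.2  5. ] tq [-0.6   1.19  0.02]
```

```bash
python3 -m creep '[{"x":-0.0006,"y":-0.0005,"z":0,"spin":0},{"x":-0.0006,"y":-0.0005,"z":0,"spin":0},{"x":-0.0006,"y":-0.0005,"z":0,"spin":-3},{"x":-0.0006,"y":-0.0005,"z":0,"spin":-7},{"x":-0.0006,"y":-0.0005,"z":0,"spin":-11},{"x":-0.0006,"y":-0.0005,"z":0,"spin":-15},{"x":-0.0006,"y":-0.0005,"z":0,"spin":-19},{"x":-0.0006,"y":-0.0005,"z":0,"spin":-23},{"x":-0.0006,"y":-0.0005,"z":0,"spin":-27},{"x":-0.0006,"y":-0.0005,"z":0,"spin":-30},{"x":-0.0006,"y":-0.0005,"z":0,"spin":-30},{"x":-0.0006,"y":-0.0005,"z":0,"spin":-30}]' - 40
python3 st.py
```

```text
time: 10.62
ee_pos: [0.514, -0.0232, 0.1917]
eef_rot: [0.997, 0.083, 0.0, 0.0]
ft_force: [-1.1, -2.3, 2.7]
width: 0.0109
t 10.625 p [ 0.514  -0.0232  0.1917] ang 9.5 w 0.0109 f [-1.1 -2.3  2.7] tq [-0.46  0.03  0.09]
```

```bash
python3 -m creep '[{"x":0,"y":0,"z":0,"spin":-4},{"x":0,"y":0,"z":0,"spin":-8},{"x":0,"y":0,"z":0,"spin":-12},{"x":0,"y":0,"z":0,"spin":-15},{"x":0,"y":0,"z":0,"spin":-18},{"x":0,"y":0,"z":0,"spin":-21},{"x":0,"y":0,"z":0,"spin":-23},{"x":0,"y":0,"z":0,"spin":-25},{"x":0,"y":0,"z":0,"spin":-25},{"x":0,"y":0,"z":0,"spin":-25}]'
python3 st.py
```

```text
time: 11.88
ee_pos: [0.5145, -0.0232, 0.1918]
eef_rot: [0.991, -0.135, 0.001, -0.0]
ft_force: [5.8, -3.4, -0.6]
width: 0.0113
t 11.875 p [ 0.5145 -0.0232  0.1918] ang -15.5 w 0.0113 f [ 5.8 -3.4 -0.6] tq [-0.52 -1.16  0.19]
```

```bash
python3 -m creep '[{"x":0,"y":0,"z":0,"spin":-1},{"x":0,"y":0,"z":0,"spin":-2},{"x":0,"y":0,"z":0,"spin":-2}]'
python3 -m creep '[{"x":0,"y":0,"z":0,"spin":0},{"x":0,"y":0,"z":0,"spin":0},{"x":0,"y":0,"z":0,"spin":0},{"x":0,"y":0,"z":0,"spin":0},{"x":0,"y":0,"z":0.03,"spin":0},{"x":0,"y":0,"z":0.07,"spin":0},{"x":0,"y":0,"z":0.11,"spin":0},{"x":-0.05,"y":-0.03,"z":0.13,"spin":0},{"x":-0.1,"y":-0.08,"z":0.13,"spin":0},{"x":-0.1,"y":-0.14,"z":0.13,"spin":0},{"x":-0.1,"y":-0.2,"z":0.13,"spin":0},{"x":-0.1,"y":-0.25,"z":0.13,"spin":0}]' 0.05
python3 -m creep '[{"x":0,"y":-0.05,"z":0,"spin":0},{"x":0,"y":-0.05,"z":0,"spin":0},{"x":0,"y":-0.05,"z":0,"spin":0}]'
python3 - <<'E'
from h import *
c=shot("top");s=shot("side");cv2.imwrite("pics/t3.png",cv2.resize(c["pixels"][100:290,150:430],None,fx=2.8,fy=2.8))
cv2.imwrite("pics/s3.png",cv2.resize(s["pixels"][110:330,150:350],None,fx=2.7,fy=2.7))
c0=dict(np.load("top0.npz"))
P=pts(c);h=cv2.cvtColor(c["pixels"],cv2.COLOR_BGR2HSV)
T=np.array([.514,-.0232])
m=(abs(P[...,2]-.189)<.01)&(np.hypot(P[...,0]-T[0],P[...,1]-T[1])<.055)
w=cv2.fitLine(P[m][:,:2].astype(np.float32),1,0,.01,.01).ravel();a=np.degrees(np.arctan2(w[1],w[0]))%180;print("bar",m.sum(),a,"q",np.radians(174.95-a))
m=((h[...,0]<6)|(h[...,0]>174))&(h[...,1]>150)&(h[...,2]>60)&(P[...,1]<-.15)
v,u=np.nonzero(m);print("btn",m.sum(),ray(c,u.mean(),v.mean(),.176),np.median(P[m],0))
m=(abs(P[...,2]-.15)<.012)&(h[...,1]<60);m[:,:190]=0;m[:,262:]=0;m[:170]=0;m[250:]=0
cn,_=cv2.findContours(m.astype(np.uint8),0,1);e=cv2.fitEllipse(max(cn,key=cv2.contourArea));print("funnel",ray(c,*e[0],.15))
# beaker rim from first image (clear): predicted centre projection
d=cv2.absdiff(c["pixels"],c0["pixels"]).max(2)>40
k,l,st,ce=cv2.connectedComponentsWithStats(d.astype(np.uint8))
print([(st[i].tolist()) for i in range(1,k) if st[i,4]>12])
E
python3 st.py
```

```text
time: 12.25
ee_pos: [0.5145, -0.0232, 0.1917]
eef_rot: [0.988, -0.153, 0.001, -0.0]
ft_force: [6.4, -3.2, -1.1]
width: 0.0112
time: 13.75
ee_pos: [0.4131, -0.2755, 0.3217]
eef_rot: [0.988, -0.153, 0.0, 0.0]
ft_force: [1.2, 0.6, 0.7]
width: 0.0502
time: 14.12
ee_pos: [0.414, -0.3224, 0.3214]
eef_rot: [0.988, -0.152, -0.0, -0.0]
ft_force: [0.8, 1.1, 0.4]
width: 0.0499
bar 242 73.31245 q 1.7739099
btn 191 [ 0.49515858 -0.2418102   0.176     ] [ 0.49519699 -0.2423465   0.1750271 ]
funnel [0.52378281 0.08896763 0.15      ]
[[198, 192, 57, 48, 1352], [286, 200, 18, 20, 115], [251, 206, 41, 35, 454], [294, 211, 17, 13, 99], [426, 210, 86, 174, 10198], [353, 215, 18, 15, 213], [375, 218, 18, 14, 218], [307, 235, 17, 6, 46], [293, 237, 12, 10, 58], [361, 240, 12, 5, 25], [382, 243, 11, 4, 28]]
t 14.225 p [ 0.4143 -0.3218  0.3218] ang -17.4 w 0.0497 f [-0.4  0.1 -0. ] tq [-0.08 -0.09 -0.01]
```

View pics/t3.png

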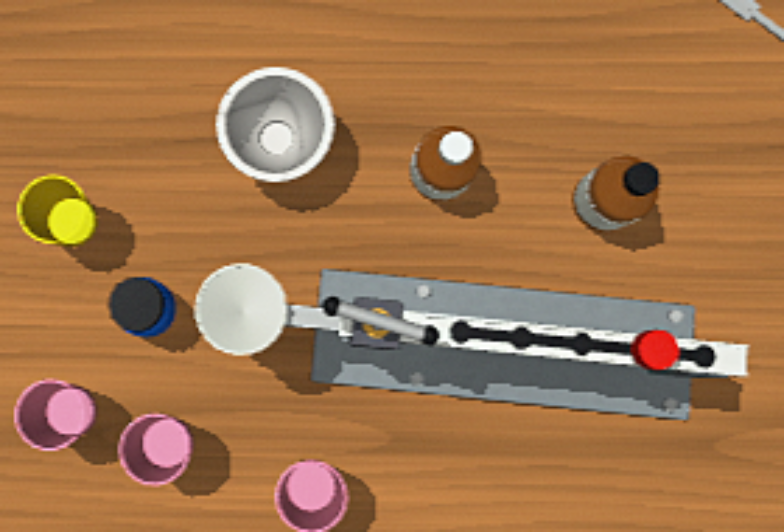

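View pics/s3.png

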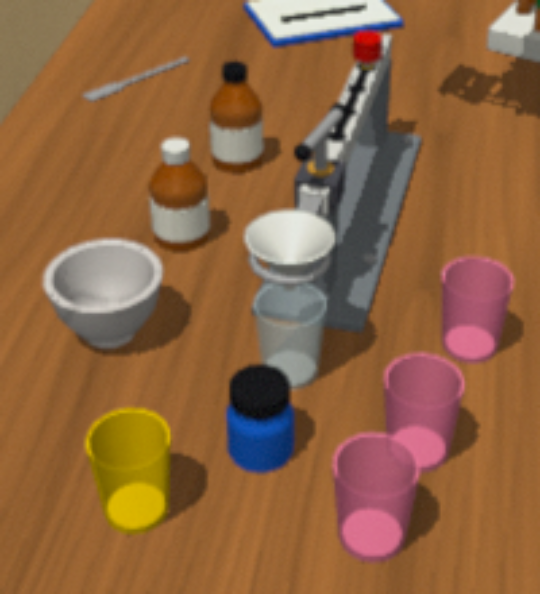

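The funnel is centred over the clear beaker, the button is up in the second hole from the rear, and the bar is at q≈1.77. The image differences are confined to the boom, the handle, their shadows and the arm, so the objects have not moved.

```bash
python3 -c "
from bench import r
print(r.close_job())"
```

```text
the job is handed in; nothing more can be done
None
```

The funnel is over the clear glass beaker, the clamp is tight, and the job is handed in at about 14 s of the 48 s allowed. I pinched the red button, pressed it about 9 mm, slid the boom back one hole and let the button pop up. I then turned the T-handle about 57° clockwise, let go and backed the arm clear.

**Last checks:**
- **Boom:** the funnel and button each moved about 50 mm, to the -0.05 hole.
- **Button:** its top measures 175 mm above the bench, so it is fully up.
- **T-handle:** the camera puts it at about 1.77 rad, above the 1.6 needed. I did not push it against the stop at 1.8. The last turning torque read was 0.19 N m, below the roughly 0.25 N m expected there, and I did not follow that up.
- **Funnel over beaker:** the side view shows it directly above the beaker. I judged this by eye and did not measure the beaker's centre.
- **Other objects:** comparing top images from before and after shows no change at the jar, bottles or mortar. The beaker is partly hidden under the funnel there, but it looks undisturbed in the side view.
- **Robot:** touching nothing, and the end-of-move force readings stayed under about 10 N.

No check failed.

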